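# Set the laundry vent wide on its stay

## Task

The vent window behind the folding counter is shut, its stay held on the pin by the first hole. Lift the stay off the pin (it has a red handle at its free end), push the vent open and lower the last hole, the one nearest the handle, over the pin until the bar rests on the pin's stand; then let go. Do not knock over or push away the things standing beside the window.

Things in the scene. Friction and masses are not known exactly. Their poses are not given: they have to be found in the camera images.
- window: Fixed white window frame standing on the counter (310 mm wide along its y, 300 mm tall), its sill 20 mm thick. Origin: on the counter surface straight under the pin; z up; its x axis runs level from the pin (robot's side) towards the pane, square to the pane. The stay swings in its xz plane (y = 0).
- rack_rod (a point): Middle of the front rod of a drying rack: three fixed steel rods (12 mm thick, 280 mm long, along the window's y, between side arms at y = +-140 mm) crossing above the stay, axes 240 mm above the counter, at x = -45 (this one), 20 and 75 mm in the window's frame. They bar an upright gripper over the red handle once the vent is open: come in slanting from the robot's side (25 to 35 degrees)
- pin_seat (a point): The foot of the fixed upright brass pin: centre of the flat top (20 mm across) of its dark stand, 62.5 mm above the counter, on which the stay's bar rests. The pin is 9 mm thick, and stands 14 mm above this point; its upper 6 mm tapers to 4 mm. Axes as the window's
- vent_hinge (a point): Middle of the vent's hinge line at its upper edge, 250 mm above the counter, at x = 110 mm in the window's frame. The hinge line runs along the window's y
- vent (a joint): Top-hung glazed vent flap, 240 mm wide, 200 mm tall, 0.4 to 0.85 kg. Angle in rad: 0 = hanging shut (as at the start), growing as its lower edge swings out, away from the robot, up to 0.8. Nearly no friction: let go off the pin, it falls shut by its own weight. About 0.33 when the last hole is on the pin
- stay (a joint): Pivot between the stay and the vent's lower edge, rad: 0 = square to the flap, growing as the handle end goes up; range -0.25 to 0.8, nearly free; it drops if let go. The stay's slope above level (handle end up) is this value minus the vent angle
- stay_pivot (a point): The pivot of the stay: 20 mm on the robot's side of the flap plane and 185 mm below the hinge line (measured along the flap); 65 mm above the counter when shut. Axes: those of the stay, x from its handle end to its pivot, y along the pivot, z up through the bar
- hole_1 (a point): Centre of the first hole, at the underside of the stay's steel bar (30 mm wide, 5 mm thick, ending 180 mm from the pivot), 90 mm from the pivot; hole 14 mm wide. On the pin at the start. Axes: those of the stay
- hole_2 (a point): Centre of the middle hole, at the bar's underside, 120 mm from the pivot; 14 mm wide
- hole_3 (a point): Centre of the last hole (nearest the red handle), at the bar's underside, 150 mm from the pivot; 14 mm wide. The one to put on the pin. Axes: those of the stay
- stay_grip (a point): Centre of the upright red handle at the stay's free end: a plate 44 mm long (along the stay), 12 mm thick (across it, along y), 40 mm high, centre 205 mm from the pivot and 12 mm above the mid-plane of the bar (77 mm above the counter at the start). Pinch it across its 12 mm. Axes: those of the stay. The whole stay weighs about 0.16 kg
- detergent: blue round detergent bottle with white cap, 80 mm across, 200 mm tall; a bystander. Origin: centre of its underside
- powder_box: upright orange plastic powder box, 70 x 120 x 170 mm; a bystander. Origin: centre of its underside
- scoop_cup: white plastic mug, 84 mm across, 90 mm tall; a bystander. Origin: centre of its underside

How it is judged (in metres and radians):
On the way:
1. the stay is lifted until its first hole is off the pin (z of hole_1 in the frame of pin_seat above 0.012 m), for 0.1 s.
At the end, for the whole second after the job is handed in: The last hole is over the pin (centres within 5 mm) with the bar down on the pin's stand (within 5 mm), the vent held open at about 0.33 rad (0.28 to 0.38), vent and stay at rest and let go (horizontal distance between hole_3 and pin_seat below 0.005 m and z of hole_3 in the frame of pin_seat below 0.005 m and value of joint vent between 0.28 and 0.38 rad and velocity of joint vent between -0.05 and 0.05 rad/s and velocity of joint stay between -0.05 and 0.05 rad/s); the robot touches nothing.
It fails at once if the detergent bottle is shifted by more than 40 mm or tipped (distance of detergent from where it was at the start of the episode above 0.04 m or angle between detergent's own z axis and vertical above 0.5 rad).
It fails at once if the powder box is shifted by more than 40 mm or tipped (distance of powder_box from where it was at the start of the episode above 0.04 m or angle between powder_box's own z axis and vertical above 0.5 rad).
It fails at once if the mug is shifted by more than 40 mm or tipped (distance of scoop_cup from where it was at the start of the episode above 0.04 m or angle between scoop_cup's own z axis and vertical above 0.5 rad).
It also fails if it takes over 43 s, if anything falls off the work surface, if the arm or the gripper's body presses on something with over 40 N, if the wrist force passes 120 N, or if a joint passes its speed limit or range.

## Robot

A 6-joint arm with a two-finger parallel gripper is mounted at the origin on the work surface. World frame = base frame: x ahead of the robot, y to its left, z up, the work surface at z = 0. Lengths are in mm, angles in rad, forces in N, time in s.
With the tool pointing down it reaches from about 325 to 775 mm from the base axis. Payload 5.5 kg.
Tool frame: the origin (TCP) lies on the centre line of the jaws, within the pads' length; the fingertips stand 25 mm ahead of it and the grasp point (between the pads) lies 6 mm ahead of it (ctrl.nose_length is the distance from the TCP to the fingertips, in mm); z points along the fingers, y is the line along which they close (so a half turn about z gives the same grasp; the last joint's range is limited). The gripper opens to 88 mm and grips with 3 to 60 N. Pads are 20 mm wide; open, the fingers measure 115 mm over their backs; the gripper's body (75 mm by 178 mm) begins 61 mm behind the grasp point.
Start: joints at [-1.367, 0.091, 1.231, -0, 1.82, -0.057], TCP at [154.711, -579.725, 247.631] pointing down, gripper open.
Joint ranges: [-2.87, 2.87], [-0.86, 2.18], [0.17, 2.46], [-1.51, 4.65], [0.06, 2.69], [-2.65, 2.65]. Speed limits (rad/s): [2.57, 2.57, 3.01, 3.14, 3.14, 3.14].

## Interface

Orientations are given as a rotation vector (axis times angle).
In Python, from workcell import ctrl, eyes, models gives the robot as it stands.
- The arm moves only by the tool step_arm, never from a script. Its argument "steps" is a list that holds one entry, the list of rows, each a list of 7 numbers: the turn, a rotation vector about the tool's x, y, z in rad, then the shift along the tool's x, y, z in cm, then the closure in counts, from 0 (fully open) to 255 (shut). A call has 1 to 20 rows; each row shifts and turns the commanded pose from where the row before left it, along the tool's axes as they then stand; what a row does not reach is not made up. A row lasts 1/12 s, in which the tool goes at most 41.7 mm and 7.16 degrees, less where a joint would pass 70% of its speed; a pose out of reach is approached as far as the arm can. A call is refused whole if a number of a shift passes 4.17 or a number of a turn 0.125, either way. A call with a gripper value outside its range is refused whole. The fingers move at their own pace and stop on an object; the grip force is fixed at half the most. Time passes only in rows, so rows that do not move let the fingers close. It gives the time, the measured TCP pose, the force, the opening and the grip force at its end, in the units of the state.
- ctrl.state(): the state, without advancing time (a new reading comes with each control period).
- eyes.snapshot(name): name is "scene" or "top" or "wrist"; returns a dict with "color" (400x640x3 uint8, red, green, blue), "fov_y" (degrees; the focal length in pixels is half the picture's height over the tangent of half this angle, whatever the lens; pixels are square), "cx", "cy" (the principal point, pixels), "R" (3x3) and "t" (3): a world point X has camera coordinates R X + t; the wrist camera has in their place "mount" (4x4, takes a point from camera to tool coordinates, whose origin is the TCP and whose axes are the flange's). Camera axes: x right, y down, z forward; pixel columns grow to the right and rows downward; lengths in mm; the calibration is good to about 2 mm. A picture is of the moment at which its call begins: read the wrist's pose just before it. There is no depth.
- ctrl.job_done(): hands the job in; it is judged then, once.
Trained networks look in a picture, given as the dict that the camera call returned (one of the last four; its "shot" number tells which), for a name from the list of things; names that differ only in an ending like _2 or _b are one class to them, and where a whole thing is asked for, a point or a joint stands for the part that bears it (a point fixed in the world has none). Each returns a list of dicts, best first, with "conf" (0 to 1); they miss things now and then, are a little off and sometimes report something else, mostly with a low value. They report only what shows in the picture. A call takes as long as a camera call.
- models.search_frame(picture, label): "box" ([left, top, width, height] in pixels, round what is visible of it).
- models.silhouettes(picture, label): "mask" (400x640 bool, what is visible of it) and "box" ([left, top, width, height] in pixels, round what is visible of it).
The state is a dict: "time_s": time; "joint_pos": joint angles; "joint_vel": joint speeds; "joint_efforts": joint torques, N m; "ee_pos": TCP position; "ee_rot": TCP orientation; "force": force on the tool from outside, world axes, zero at the start; "wrist_torque": the same for the moment, N m; "grip_width": finger opening in mm; "finger_force": force on a finger pad.
Only numpy, scipy, OpenCV 4.12 (cv2) and the standard library are available. Lean on these libraries where they do the work, as an engineer would, in place of code of your own. Each camera call takes 0.05 s, during which the arm holds its last target. There are 200 camera calls.

## Working session

There is one attempt and no reset: what is moved stays moved. The work goes in short steps, Python scripts to look and compute and a tool call to move; the robot and the scene stay as the last step left them, time stands still between calls to the robot, and variables do not carry over. Pictures are saved under pics/ and viewed, at most 10 in all, crops included, and the job is handed in when it is done.

Besides the shell and the picture viewer there is one more tool, called as name(argument=value, ...), one argument or row to a line, values as JSON. step_arm: Moves the arm, as the interface text tells. Its arguments: {"type":"object","properties":{"steps":{"type":"array","items":{"type":"array","items":{"type":"array","items":{"type":"number"}}}}},"required":["steps"]}

```bash
ls; mkdir -p pics; python3 - <<'E'
from workcell import ctrl, eyes, models
import cv2,numpy as np
print(ctrl.state())
for n in ("scene","top"):
    p=eyes.snapshot(n); cv2.imwrite(f"pics/{n}0.png",p["color"][:,:,::-1])
    print(n,p["fov_y"],p["cx"],p["cy"],np.round(p["R"],4).tolist(),np.round(p["t"],1).tolist())
    for l in ("window","stay_grip","hole_1","pin_seat","vent","detergent","powder_box","scoop_cup"):
        try: print(l,[(np.round(d["box"]).tolist(),round(d["conf"],2)) for d in models.search_frame(p,l)][:3])
        except Exception as e: print(l,e)
E
```

```text
pics
{'time_s': 0.0, 'joint_pos': array([-1.36667627e+00,  9.18525202e-02,  1.23186325e+00,  2.63412663e-05,
        1.81977872e+00, -5.67075534e-02]), 'joint_vel': array([-0.00029833,  0.0016134 ,  0.00051975,  0.00012972, -0.00069333,
       -0.0014461 ]), 'joint_efforts': array([ 1.79990020e-03, -4.46456409e+01, -4.06443608e+01,  7.00232433e-02,
        2.93184235e-02, -1.60079917e-04]), 'ee_pos': array([ 154.68178795, -579.47235495,  246.52340112]), 'ee_rot': array([-3.11303101e+00, -4.08309848e-01,  1.79880384e-04]), 'force': array([ 0.71815575, -0.40881344,  0.49076607]), 'wrist_torque': array([-0.02015974,  0.0160248 , -0.05806909]), 'finger_force': 0.0, 'grip_width': 87.95714781167577}
scene 54.84602796908418 313.1423815608764 202.61355441950153 [[-0.9551, 0.2962, 0.0025], [0.1951, 0.6355, -0.747], [-0.2228, -0.713, -0.6648]] [593.7, -10.4, 1276.6]
window [([214.0, 130.0, 119.0, 152.0], 0.71)]
stay_grip [([279.0, 194.0, 47.0, 26.0], 0.56)]
hole_1 [([266.0, 122.0, 25.0, 57.0], 0.67), ([282.0, 191.0, 48.0, 27.0], 0.62)]
pin_seat [([216.0, 127.0, 117.0, 156.0], 0.67)]
vent [([227.0, 155.0, 104.0, 96.0], 0.69)]
detergent [([267.0, 119.0, 23.0, 58.0], 0.92)]
powder_box [([325.0, 217.0, 52.0, 84.0], 0.69), ([282.0, 189.0, 48.0, 35.0], 0.45)]
scoop_cup [([376.0, 230.0, 39.0, 46.0], 0.94)]
top 45.496941628830655 318.6665206242977 198.5673738127065 [[0.0216, -0.9997, 0.0127], [-0.9942, -0.0228, -0.1047], [0.105, -0.0103, -0.9944]] [-1.4, 632.3, 1411.8]
window [([282.0, 109.0, 129.0, 120.0], 0.93)]
stay_grip [([337.0, 153.0, 19.0, 75.0], 0.68)]
hole_1 [([335.0, 153.0, 22.0, 77.0], 0.83)]
pin_seat [([282.0, 109.0, 126.0, 115.0], 0.96)]
vent [([300.0, 129.0, 83.0, 99.0], 0.69)]
detergent [([424.0, 180.0, 36.0, 29.0], 0.66), ([282.0, 103.0, 124.0, 126.0], 0.55)]
powder_box [([242.0, 194.0, 46.0, 30.0], 0.56)]
scoop_cup [([255.0, 248.0, 40.0, 29.0], 0.93)]
```

```bash
python3 - <<'E'
import cv2,numpy as np
a=cv2.imread("pics/scene0.png")[105:305,195:435]; b=cv2.imread("pics/top0.png")[90:290,220:480]
cv2.imwrite("pics/sc.png",cv2.resize(a,None,fx=3,fy=3,interpolation=cv2.INTER_CUBIC))
cv2.imwrite("pics/tc.png",cv2.resize(b,None,fx=3,fy=3,interpolation=cv2.INTER_CUBIC))
E
```

```text
(no output)
```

View pics/sc.png

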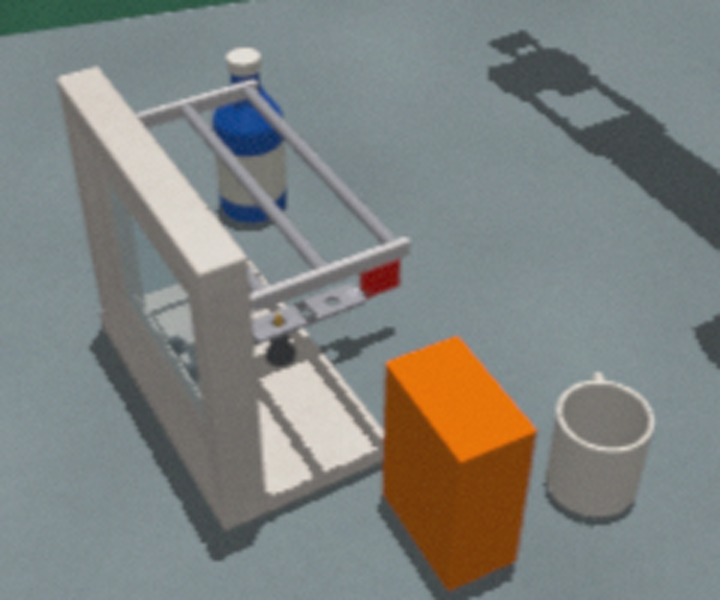

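View pics/tc.png

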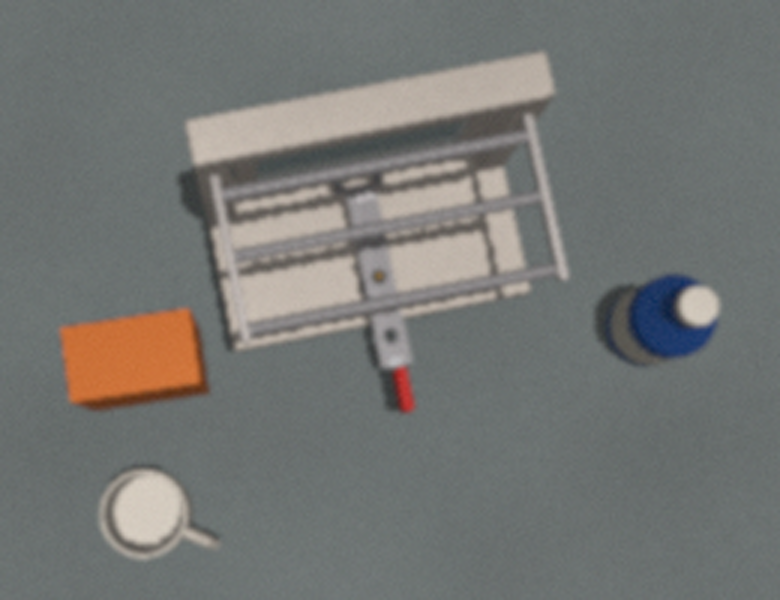

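The pictures show the stay running through the pin (top crop about 379,275), the red handle free on the robot's side at (403,390), the powder box and mug to the left, and the bottle to the right. I'll fit the window pose from known points in both views.

```bash
cat > h.py <<'E'
import numpy as np
from scipy.spatial.transform import Rotation as Ro
def proj(p,X):
    c=np.asarray(X)@np.array(p["R"]).T+p["t"]; f=200/np.tan(np.radians(p["fov_y"]/2))
    return np.c_[c[:,0]/c[:,2]*f+p["cx"],c[:,1]/c[:,2]*f+p["cy"]]
def W(v,X):
    c,s=np.cos(v[2]),np.sin(v[2]); X=np.asarray(X,float)
    return X@np.array([[c,s,0],[-s,c,0],[0,0,1]])+[v[0],v[1],0]
E
python3 - <<'E'
from workcell import eyes,models
from h import *
from scipy.optimize import least_squares
t=eyes.snapshot("top"); s=eyes.snapshot("scene")
P3=[[0,0,76.5],[-45,140,240],[-45,-140,240],[20,140,240],[20,-140,240],[75,140,240],[75,-140,240],[-115,0,97]]
P2=np.array([[379,275],[245,330],[560,271],[236,255],[543,200],[222,192],[530,137],[403,390]])/3+[220,90]
S3=[[0,0,76.5],[-45,140,240],[-45,-140,240],[20,140,240],[20,-140,240]]
S2=np.array([[279,318],[400,245],[250,90],[323,266],[187,106]])/3+[195,105]
for uset,uses in((1,1),(1,0),(0,1)):
    f=lambda v:np.r_[uset*(proj(t,W(v,P3))-P2).ravel(),uses*(proj(s,W(v,S3))-S2).ravel()]
    r=least_squares(f,[600,0,0.1],loss="soft_l1"); print(r.x.round(3),f(r.x).round(1))
    print("pin",W(r.x,[[0,0,0],[-115,0,77]]).round(1).tolist())
# bystanders: mask ray through bottom approx
def ray(p,uv,z):
    R=np.array(p["R"]);f=200/np.tan(np.radians(p["fov_y"]/2));d=R.T@[(uv[0]-p["cx"])/f,(uv[1]-p["cy"])/f,1];c=-R.T@p["t"]
    return (c+d*(z-c[2])/d[2]).round()
for n,uv,z in(("det",(698,305),200),("boxNW",(62,327),170),("boxNE",(190,312),170),("mug",(147,510),90)): print(n,ray(t,np.array(uv)/3+[220,90],z))
E
```

```text
[678.509 -68.492   6.488] [ 0.4  0.4 -0.2 -0.2  0.4  0.2 -1.7  0.4  1.  -0.3 -0.8  1.   1.2  0.5
  0.4 -0.1 -0.4 -1.1 -1.6  2.1 -0.4  0.1  0.5  3.6 -0.1  0.6]
pin [[678.5, -68.5, 0.0], [565.9, -91.9, 77.0]]
[ 6.79145e+02 -6.80800e+01  2.04000e-01] [ 0.2  0.1 -0.4 -0.5  0.2 -0.  -1.8  0.1  0.9 -0.5 -0.9  0.7  1.1  0.3
  0.2 -0.3 -0.  -0.  -0.   0.  -0.   0.   0.   0.  -0.   0. ]
pin [[679.1, -68.1, 0.0], [566.5, -91.4, 77.0]]
[ 6.76011e+02 -7.29470e+01  2.14000e-01] [ 0.   0.   0.   0.   0.   0.   0.   0.   0.   0.   0.   0.   0.   0.
  0.   0.   0.  -2.2 -0.9  0.6 -0.4 -0.8  1.5  2.1  0.1 -0.2]
pin [[676.0, -72.9, 0.0], [563.6, -97.4, 77.0]]
det [ 641. -346.  200.]
boxNW [612. 227. 170.]
boxNE [628. 111. 170.]
mug [446. 152.  90.]
```

```bash
cat >> h.py <<'E'
V=np.array([678.5,-68.5,0.205])
def Rt(tilt,yaw=None):
    yaw=V[2] if yaw is None else yaw
    wx=np.array([np.cos(yaw),np.sin(yaw),0]); y=np.array([np.sin(yaw),-np.cos(yaw),0])
    z=np.sin(tilt)*wx-np.cos(tilt)*np.array([0,0,1]); return np.c_[np.cross(y,z),y,z]
def tcp(grasp_w,tilt): # window-frame grasp point -> TCP world
    return W(V,[grasp_w])[0]-6*Rt(tilt)[:,2]
def delta(st,grasp_w,tilt,back=0):
    R0=Ro.from_rotvec(st["ee_rot"]).as_matrix(); R1=Rt(tilt)
    p=tcp(grasp_w,tilt)-back*R1[:,2]
    return Ro.from_matrix(R0.T@R1).as_rotvec(), R1.T@(p-st["ee_pos"])/10, p
E
python3 - <<'E'
from workcell import ctrl,eyes
from h import *
st=ctrl.state(); r,d,p=delta(st,[-119,0,81],0.58,110)
print(r.round(4),"cm in final axes",d.round(2),p.round(1))
w=eyes.snapshot("wrist"); print(np.round(w["mount"],3).tolist(),w["fov_y"],w["cx"],w["cy"])
E
```

```text
[-0.0162  0.5798  0.0542] cm in final axes [ 32.52 -39.39  29.62] [ 499.8 -105.7  178. ]
[[0.0, -0.968, -0.253, 68.006], [1.0, 0.0, -0.0, 0.058], [0.001, -0.253, 0.968, -136.032], [0.0, 0.0, 0.0, 1.0]] 59.03496209507329 322.00527072834376 199.62904194940185
```

step_arm(
  steps=[
    [[-0.0027, 0.1033, 0.009, 0, 0, 0, 0], [-0.0027, 0.1033, 0.009, 0, 0, 0, 0], [-0.0027, 0.1033, 0.009, 0, 0, 0, 0], [-0.0027, 0.1033, 0.009, 0, 0, 0, 0], [-0.0027, 0.1033, 0.009, 0, 0, 0, 0], [-0.0027, 0.1033, 0.009, 0, 0, 0, 0], [0, 0, 0, 0, 0, 0, 0]],
  ],
)

```text
time_s: 1.63
ee_pos: [152.2, -579.8, 244.6]
ee_rot: [-2.913, -0.29, -0.939]
force: [0.0, 0.0, -0.2]
grip_width: 88.1
finger_force: 0.0
```

```bash
python3 - <<'E'
from workcell import ctrl
from h import *
st=ctrl.state(); r,d,p=delta(st,[-119,0,81],0.62,110)
print(r.round(4),d.round(2),p.round(1),st["ee_pos"])
E
```

```text
[-0.0027 -0.0043 -0.0073] [ 31.22 -39.35  30.79] [ 496.  -106.4  175.4] [ 152.16107812 -579.83786278  244.56160894]
```

step_arm(
  steps=[
    [[0, 0, 0, 1.95, -2.46, 1.92, 0], [0, 0, 0, 1.95, -2.46, 1.92, 0], [0, 0, 0, 1.95, -2.46, 1.92, 0], [0, 0, 0, 1.95, -2.46, 1.92, 0], [0, 0, 0, 1.95, -2.46, 1.92, 0], [0, 0, 0, 1.95, -2.46, 1.92, 0], [0, 0, 0, 1.95, -2.46, 1.92, 0], [0, 0, 0, 1.95, -2.46, 1.92, 0], [0, 0, 0, 1.95, -2.46, 1.92, 0], [0, 0, 0, 1.95, -2.46, 1.92, 0], [0, 0, 0, 1.95, -2.46, 1.92, 0], [0, 0, 0, 1.95, -2.46, 1.92, 0], [0, 0, 0, 1.95, -2.46, 1.92, 0], [0, 0, 0, 1.95, -2.46, 1.92, 0], [0, 0, 0, 1.95, -2.46, 1.92, 0], [0, 0, 0, 1.95, -2.46, 1.92, 0], [0, 0, 0, 0, 0, 0, 0], [0, 0, 0, 0, 0, 0, 0]],
  ],
)

```text
time_s: 3.13
ee_pos: [498.3, -103.2, 179.7]
ee_rot: [-2.917, -0.312, -0.933]
force: [-0.3, 0.3, 0.9]
grip_width: 87.7
finger_force: 0.0
```

```bash
cat >> h.py <<'E'
def wcam(st,w):
    M=np.array(w["mount"]); T=np.eye(4); T[:3,:3]=Ro.from_rotvec(st["ee_rot"]).as_matrix(); T[:3,3]=st["ee_pos"]
    C=np.linalg.inv(T@M); return dict(w,R=C[:3,:3],t=C[:3,3])
E
python3 - <<'E'
from workcell import ctrl,eyes,models
from h import *
import cv2
st=ctrl.state(); w=eyes.snapshot("wrist"); c=wcam(st,w)
r,d,p=delta(st,[-119,0,81],0.62,110); print(r.round(4),d.round(2))
P=[[0,0,76.5],[-93,6,97],[-93,-6,97],[-137,6,97],[-137,-6,97],[-90,15,67.5],[-90,-15,67.5],[-45,140,240],[-60,0,67.5]]
uv=proj(c,W(V,P)); print(uv.round(1).tolist())
im=w["color"][:,:,::-1].copy()
cv2.imwrite("pics/w1raw.png",im)
for u in uv: cv2.drawMarker(im,tuple(int(round(a)) for a in u),(0,255,0),cv2.MARKER_CROSS,8,1)
cv2.imwrite("pics/w1.png",im)
print([(np.round(x["box"]).tolist(),round(x["conf"],2)) for x in models.search_frame(w,"stay_grip")])
E
```

```text
[-0.003   0.0007  0.007 ] [-0.48  0.27  0.18]
[[326.5, 81.6], [318.3, 166.4], [334.7, 166.5], [317.6, 224.0], [335.0, 224.2], [307.6, 179.1], [344.5, 179.4], [-16.1, -101.0], [326.2, 146.7]]
[([313.0, 15.0, 35.0, 223.0], 0.71)]
```

View pics/w1.png

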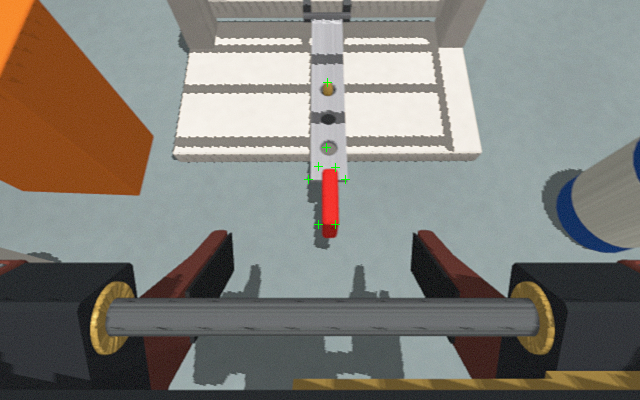

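The wrist view shows the handle at (330,170–238) with a free approach; the markers sit about 3 px left of it. I'll refit with this view.

```bash
python3 - <<'E'
import cv2
im=cv2.imread("pics/w1raw.png")[60:260,240:420]
cv2.imwrite("pics/w1c.png",cv2.resize(im,None,fx=3,fy=3,interpolation=cv2.INTER_CUBIC))
E
```

```text
(no output)
```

View pics/w1c.png

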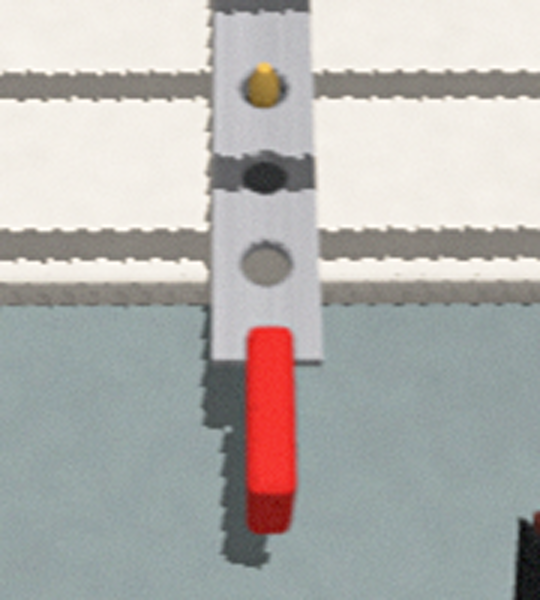

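```bash
python3 - <<'E'
from workcell import ctrl,eyes
from h import *
from scipy.optimize import least_squares
st=ctrl.state(); c=wcam(st,eyes.snapshot("wrist"))
P3=np.array([[0,0,76.5],[0,0,67.5],[-30,0,67.5],[-60,0,67.5],[-137,6,97],[-137,-6,97],[-93,6,97],[-93,-6,97],[-90,15,67.5],[-90,-15,67.5]])
P2=np.array([[264,65],[264,88],[265,177],[267,263],[247,492],[295,490],[249,328],[290,328],[211,360],[322,361]])/3+[240,60]-[.33,.33]
f=lambda v:(proj(c,W(v,P3)+[0,0,v[3]])-P2).ravel()
for z in (0,1):
    g=(lambda v:f(v)) if z else (lambda v:f(np.r_[v[:3],0]))
    r=least_squares(g,[678,-68,.2,0],loss="soft_l1"); print(r.x.round(3),g(r.x).round(1),W(r.x,[[-115,0,77]]).round(1))
E
```

```text
[ 6.77865e+02 -7.39340e+01  2.09000e-01  0.00000e+00] [ 0.2  0.9  0.  -0.2 -0.  -1.6 -0.4  0.  -0.7  1.2  0.7  1.8 -1.5 -1.8
  1.2 -1.8  0.2  0.3  0.1 -0.1] [[565.4 -97.8  77. ]]
[ 6.79459e+02 -7.36590e+01  2.09000e-01 -3.27600e+00] [ 0.2  1.8  0.   0.7 -0.  -1.  -0.4  0.3 -0.6  0.4  0.6  1.  -1.4 -1.8
  1.1 -1.8  0.4  0.1 -0.2 -0.3] [[567.  -97.6  77. ]]
```

```bash
sed -i 's/^V=.*/V=np.array([678.,-73.5,0.209])/' h.py; python3 - <<'E'
from workcell import ctrl
from h import *
st=ctrl.state()
for b in (30,0):
    r,d,p=delta(st,[-119,0,81],0.62,b); print(r.round(4),d.round(2),p.round(1))
E
```

```text
[ 0.0033  0.0002 -0.0033] [-0.49  0.45  8.2 ] [ 541.1 -102.5  110.3]
[ 0.0033  0.0002 -0.0033] [-0.49  0.45 11.2 ] [558.2 -98.9  85.9]
```

step_arm(
  steps=[
    [[0.003, 0, -0.003, -0.49, 0.45, 1.2, 0], [0, 0, 0, 0, 0, 2.5, 0], [0, 0, 0, 0, 0, 2.5, 0], [0, 0, 0, 0, 0, 2, 0], [0, 0, 0, 0, 0, 0, 0], [0, 0, 0, 0, 0, 0, 0]],
  ],
)

```text
time_s: 3.78
ee_pos: [540.4, -102.6, 107.6]
ee_rot: [-2.916, -0.302, -0.928]
force: [-0.6, 0.7, 0.4]
grip_width: 87.8
finger_force: 0.0
```

```bash
python3 - <<'E'
from workcell import ctrl,eyes
from h import *
import cv2
st=ctrl.state(); w=eyes.snapshot("wrist"); c=wcam(st,w)
print([x.round(3) for x in delta(st,[-119,0,81],0.62,0)])
im=w["color"][:,:,::-1].copy()
for u in proj(c,W(V,[[0,0,76.5],[-93,6,97],[-93,-6,97],[-137,6,97],[-137,-6,97],[-60,0,67.5]])): cv2.drawMarker(im,tuple(int(round(a)) for a in u),(0,255,0),cv2.MARKER_CROSS,8,1)
cv2.imwrite("pics/w2.png",im)
E
```

```text
[array([-0.002,  0.003, -0.003]), array([0.219, 0.008, 2.825]), array([558.179, -98.914,  85.883])]
```

View pics/w2.png

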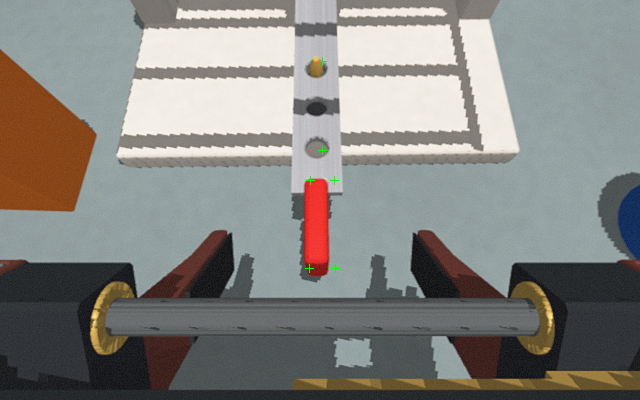

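step_arm(
  steps=[
    [[0, 0, 0, 0.2, -0.28, 0, 0], [0, 0, 0, 0, 0, 1.4, 0], [0, 0, 0, 0, 0, 1.4, 0], [0, 0, 0, 0, 0, 0, 0], [0, 0, 0, 0, 0, 0, 0]],
  ],
)

```text
time_s: 4.25
ee_pos: [558.2, -95.1, 88.9]
ee_rot: [-2.915, -0.306, -0.934]
force: [0.2, 0.6, 0.9]
grip_width: 87.5
finger_force: 0.0
```

```bash
sed -i 's/^V=.*/V=np.array([678.,-70.8,0.209])/' h.py; python3 - <<'E'
from workcell import ctrl,eyes
from h import *
import cv2
st=ctrl.state(); w=eyes.snapshot("wrist"); c=wcam(st,w)
print([x.round(3) for x in delta(st,[-119,0,81],0.62,0)])
im=w["color"][:,:,::-1].copy()
m=(im[:,:,2]>150)&(im[:,:,1]<70)&(im[:,:,0]<70)
for r in range(150,300,15):
    k=np.where(m[r,280:370])[0]; print(r,k.min()+280 if len(k) else None,k.max()+280 if len(k) else None)
print(proj(c,W(V,[[0,0,76.5],[-93,6,97],[-93,-6,97],[-137,6,97],[-137,-6,97],[-60,0,67.5]])).round().tolist())
cv2.imwrite("pics/w3.png",im)
E
```

```text
[array([-0.001, -0.   , -0.001]), array([-0.191,  0.108,  0.228]), array([558.179, -96.214,  85.883])]
150 None None
165 None None
180 None None
195 None None
210 310 335
225 310 336
240 310 336
255 310 337
270 310 337
285 310 337
[[324.0, 63.0], [311.0, 201.0], [338.0, 201.0], [309.0, 308.0], [340.0, 308.0], [324.0, 163.0]]
```

step_arm(
  steps=[
    [[0, 0, 0, -0.1, 0.05, 0.2, 0], [0, 0, 0, 0, 0, 0, 255], [0, 0, 0, 0, 0, 0, 255], [0, 0, 0, 0, 0, 0, 255], [0, 0, 0, 0, 0, 0, 255], [0, 0, 0, 0, 0, 0, 255], [0, 0, 0, 0, 0, 0, 255], [0, 0, 0, 0, 0, 0, 255], [0, 0, 0, 0, 0, 0, 255], [0, 0, 0, 0, 0, 0, 255], [0, 0, 0, 0, 0, 0, 255], [0, 0, 0, 0, 0, 0, 255]],
  ],
)

```text
time_s: 5.3
ee_pos: [558.8, -95.3, 85.9]
ee_rot: [-2.915, -0.306, -0.933]
force: [-0.0, 0.7, -0.3]
grip_width: 17.9
finger_force: 0.0
```

step_arm(
  steps=[
    [[0, 0, 0, 0, 0, 0, 255], [0, 0, 0, 0, 0, 0, 255], [0, 0, 0, 0, 0, 0, 255], [0, 0, 0, 0, 0, 0, 255]],
  ],
)

```text
time_s: 5.63
ee_pos: [558.8, -95.5, 85.9]
ee_rot: [-2.915, -0.306, -0.934]
force: [1.3, -2.9, -0.1]
grip_width: 11.9
finger_force: 30.0
```

```bash
cat >> h.py <<'E'
def piv(a): return np.array([110+185*np.sin(a)-20*np.cos(a),250-185*np.cos(a)-20*np.sin(a)])
def pt(a,s,d,n):
    return piv(a)-d*np.array([np.cos(s),-np.sin(s)])+n*np.array([np.sin(s),np.cos(s)])
E
python3 - <<'E'
from workcell import ctrl
from h import *
st=ctrl.state(); np.set_printoptions(suppress=True)
R0=Ro.from_rotvec(st["ee_rot"]).as_matrix(); z=R0[:,2]; print("tilt",np.arctan2(np.hypot(z[0],z[1]),-z[2]),"yaw",np.arctan2(z[1],z[0]),st["grip_width"],st["finger_force"],st["force"])
# TCP in the stay frame, held rigidly; stay at slope 0 now
c,s=np.cos(V[2]),np.sin(V[2]); q=st["ee_pos"]-[V[0],V[1],0]; xw,zw=q[0]*c+q[1]*s,q[2]; print("tcp window",xw,-q[0]*s+q[1]*c,zw)
d,n,th=90-xw,zw-65,0.62
def pose(a,sl): return np.r_[pt(a,sl,d,n),th-sl]
from scipy.optimize import brentq
af=brentq(lambda a:np.hypot(*(piv(a)-[0,62.5])) - np.hypot(150,2.5),.1,.6)
sf=brentq(lambda x:pt(af,x,150,-2.5)[1]-62.5,-.2,.2); print("final",af,sf,pt(af,sf,150,-2.5))
way=[(0,0)]+[(0,k) for k in(.06,.12,.18,.24)]+[(k,.24-.08*k/af) for k in np.linspace(0,af,9)[1:]]+[(af,.12),(af,.08),(af,.05),(af,.02),(af,sf)]
p0=pose(0,0)
for (a,sl) in way[1:]:
    p=pose(a,sl); dx,dz=p[:2]-p0[:2]; t=p0[2]
    # tool x=(cos t, sin t), z=(sin t,-cos t) in (wx,z)
    print(f"a={a:.3f} s={sl:.3f} roty={p[2]-p0[2]:.3f} x={(dx*np.cos(t)+dz*np.sin(t))/10:.2f} z={(dx*np.sin(t)-dz*np.cos(t))/10:.2f} tcpw={p.round(2)} h1z={pt(a,sl,90,-2.5)[1]-62.5:.1f} h3={(pt(a,sl,150,-2.5)-[0,62.5]).round(1)} minz={[round(float(pt(a,sl,u,-2.5)[1]-62.5),1) for u in (90,120,150)]}")
    p0=p
E
```

```text
tilt 0.6199599704013428 yaw 0.2113089969793525 11.864973800561467 29.99742865562439 [ 1.3013095  -2.85991237 -0.12757052]
tcp window -121.7588943400728 0.5935798004316979 85.85135656373703
final 0.3238520614456505 -0.021688989382214356 [ 0.  62.5]
a=0.000 s=0.060 roty=-0.060 x=0.87 z=-0.94 tcpw=[-120.13   98.51    0.56] h1z=5.4 h3=[-59.9   9. ] minz=[5.4, 7.2, 9.0]
a=0.000 s=0.120 roty=-0.060 x=0.87 z=-0.94 tcpw=[-117.74  111.05    0.5 ] h1z=10.8 h3=[-59.2  18. ] minz=[10.8, 14.4, 18.0]
a=0.000 s=0.180 roty=-0.060 x=0.87 z=-0.94 tcpw=[-114.6   123.43    0.44] h1z=16.2 h3=[-58.   26.9] minz=[16.2, 21.5, 26.9]
a=0.000 s=0.240 roty=-0.060 x=0.87 z=-0.94 tcpw=[-110.73  135.59    0.38] h1z=21.5 h3=[-56.3  35.7] minz=[21.5, 28.6, 35.7]
a=0.040 s=0.230 roty=0.010 x=0.53 z=0.50 tcpw=[-103.93  132.92    0.39] h1z=19.9 h3=[-49.1  33.6] minz=[19.9, 26.8, 33.6]
a=0.081 s=0.220 roty=0.010 x=0.54 z=0.48 tcpw=[-97.08 130.55   0.4 ] h1z=18.7 h3=[-41.9  31.8] minz=[18.7, 25.2, 31.8]
a=0.121 s=0.210 roty=0.010 x=0.55 z=0.46 tcpw=[-90.2  128.48   0.41] h1z=17.8 h3=[-34.7  30.3] minz=[17.8, 24.0, 30.3]

[... 466 characters left out ...]
, 27.2]
a=0.324 s=0.160 roty=0.010 x=0.59 z=0.35 tcpw=[-55.82 122.57   0.46] h1z=17.6 h3=[ 1.4 27.2] minz=[17.6, 22.4, 27.2]
a=0.324 s=0.120 roty=0.040 x=-0.55 z=0.65 tcpw=[-57.83 114.3    0.5 ] h1z=14.0 h3=[ 0.7 21.2] minz=[14.0, 17.6, 21.2]
a=0.324 s=0.080 roty=0.040 x=-0.55 z=0.65 tcpw=[-59.5  105.96   0.54] h1z=10.5 h3=[ 0.2 15.2] minz=[10.5, 12.9, 15.2]
a=0.324 s=0.050 roty=0.030 x=-0.41 z=0.49 tcpw=[-60.54  99.66   0.57] h1z=7.8 h3=[-0.  10.8] minz=[7.8, 9.3, 10.8]
a=0.324 s=0.020 roty=0.030 x=-0.41 z=0.49 tcpw=[-61.39  93.33   0.6 ] h1z=5.1 h3=[-0.1  6.3] minz=[5.1, 5.7, 6.3]
a=0.324 s=-0.022 roty=0.042 x=-0.57 z=0.68 tcpw=[-62.25  84.51   0.64] h1z=1.3 h3=[0. 0.] minz=[1.3, 0.7, 0.0]
```

step_arm(
  steps=[
    [[0, -0.03, 0, 0.43, 0, -0.47, 255], [0, -0.03, 0, 0.43, 0, -0.47, 255], [0, -0.03, 0, 0.43, 0, -0.47, 255], [0, -0.03, 0, 0.43, 0, -0.47, 255], [0, -0.03, 0, 0.43, 0, -0.47, 255], [0, -0.03, 0, 0.43, 0, -0.47, 255], [0, -0.03, 0, 0.43, 0, -0.47, 255], [0, -0.015, 0, 0.22, 0, -0.23, 255], [0, 0, 0, 0, 0, 0, 255], [0, 0, 0, 0, 0, 0, 255]],
  ],
)

```text
time_s: 6.47
ee_pos: [569.1, -93.2, 131.9]
ee_rot: [-3.023, -0.318, -0.605]
force: [-0.4, -2.8, -0.9]
grip_width: 12.4
finger_force: 30.0
```

```bash
cat >> h.py <<'E'
d0,n0,th0=211.76,20.85,0.62
def wstate(st):
    c,s=np.cos(V[2]),np.sin(V[2]); q=st["ee_pos"]-[V[0],V[1],0]; R0=Ro.from_rotvec(st["ee_rot"]).as_matrix(); z=R0[:,2]
    return np.array([q[0]*c+q[1]*s,q[2],np.arctan2(np.hypot(z[0],z[1]),-z[2])]),-q[0]*s+q[1]*c
def rows(p0,way):
    for a,sl in way:
        p=np.r_[pt(a,sl,d0,n0),th0-sl]; dx,dz=p[:2]-p0[:2]; t=p0[2]
        print(f"a={a:.3f} s={sl:.3f} [0,{p[2]-p0[2]:.3f},0,{(dx*np.cos(t)+dz*np.sin(t))/10:.2f},0,{(dx*np.sin(t)-dz*np.cos(t))/10:.2f}] tcpw={p.round(2)}"); p0=p
E
python3 - <<'E'
from workcell import ctrl
from h import *
st=ctrl.state(); p0,y=wstate(st); print(p0.round(2),y,st["force"].round(1),st["grip_width"],st["finger_force"])
rows(p0,[(a,.22-.09*a/.324) for a in np.linspace(0,.324,9)[1:]])
E
```

```text
[-111.22  131.91    0.4 ] 0.6922611772017149 [-0.4 -2.8 -0.9] 12.355786337743993 29.99849796295166
a=0.041 s=0.209 [0,0.016,0,0.42,0,0.53] tcpw=[-105.34  128.62    0.41]
a=0.081 s=0.198 [0,0.011,0,0.52,0,0.51] tcpw=[-98.52 125.98   0.42]
a=0.121 s=0.186 [0,0.011,0,0.53,0,0.49] tcpw=[-91.67 123.64   0.43]
a=0.162 s=0.175 [0,0.011,0,0.54,0,0.47] tcpw=[-84.79 121.6    0.44]
a=0.203 s=0.164 [0,0.011,0,0.55,0,0.45] tcpw=[-77.91 119.85   0.46]
a=0.243 s=0.153 [0,0.011,0,0.55,0,0.43] tcpw=[-71.03 118.4    0.47]
a=0.284 s=0.141 [0,0.011,0,0.56,0,0.41] tcpw=[-64.17 117.24   0.48]
a=0.324 s=0.130 [0,0.011,0,0.57,0,0.39] tcpw=[-57.33 116.38   0.49]
```

step_arm(
  steps=[
    [[0, 0.008, 0, 0.21, 0, 0.27, 255], [0, 0.008, 0, 0.21, 0, 0.27, 255], [0, 0.011, 0, 0.52, 0, 0.51, 255], [0, 0.011, 0, 0.53, 0, 0.49, 255], [0, 0.011, 0, 0.54, 0, 0.47, 255], [0, 0, 0, 0, 0, 0, 255]],
  ],
)

```text
time_s: 6.97
ee_pos: [595.4, -87.4, 121.1]
ee_rot: [-3.002, -0.315, -0.678]
force: [-0.5, -1.5, -0.4]
grip_width: 12.2
finger_force: 30.0
```

step_arm(
  steps=[
    [[0, 0.011, 0, 0.55, 0, 0.45, 255], [0, 0.011, 0, 0.55, 0, 0.43, 255], [0, 0, 0, 0, 0, 0, 255], [0, 0, 0, 0, 0, 0, 255]],
  ],
)

```text
time_s: 7.3
ee_pos: [608.4, -84.5, 118.6]
ee_rot: [-2.992, -0.314, -0.709]
force: [-0.1, 0.5, -1.8]
grip_width: 11.8
finger_force: 30.0
```

```bash
python3 - <<'E'
from workcell import ctrl,eyes
from h import *
import cv2
st=ctrl.state(); p0,y=wstate(st); print(p0.round(2),y,st["force"].round(1),st["grip_width"],st["finger_force"])
rows(p0,[(.284,.141),(.324,.13)])
w=eyes.snapshot("wrist"); cv2.imwrite("pics/w4.png",w["color"][:,:,::-1])
E
```

```text
[-70.97 118.64   0.47] 1.0041445290323292 [-0.1  0.5 -1.8] 11.839473539922384 30.00429332256317
a=0.284 s=0.141 [0,0.013,0,0.55,0,0.44] tcpw=[-64.09 117.21   0.48]
a=0.324 s=0.130 [0,0.011,0,0.56,0,0.38] tcpw=[-57.33 116.38   0.49]
```

View pics/w4.png

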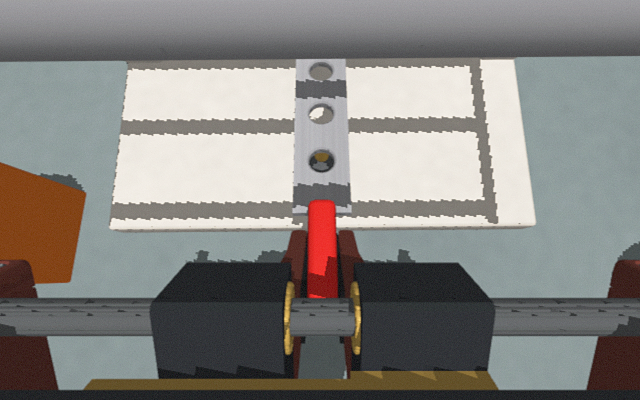

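The wrist view shows the last hole at (321,160), with the brass pin showing through its upper part. The first two holes are past the pin.

step_arm(
  steps=[
    [[0, 0.007, 0, 0.28, 0, 0.22, 255], [0, 0.006, 0, 0.27, 0, 0.22, 255], [0, 0.006, 0, 0.28, 0, 0.19, 255], [0, 0.005, 0, 0.28, 0, 0.19, 255], [0, 0, 0, 0, 0, 0, 255], [0, 0, 0, 0, 0, 0, 255]],
  ],
)

```text
time_s: 7.85
ee_pos: [621.6, -81.7, 116.5]
ee_rot: [-2.981, -0.313, -0.744]
force: [-0.4, 2.0, -1.0]
grip_width: 11.7
finger_force: 30.0
```

```bash
python3 - <<'E'
from workcell import ctrl,eyes
from h import *
import cv2
st=ctrl.state(); p0,y=wstate(st); print(p0.round(2),y,st["force"].round(1),st["grip_width"],st["finger_force"])
rows(p0,[(.324,.08),(.324,.05),(.324,.02),(.324,-.022)])
w=eyes.snapshot("wrist"); c=wcam(st,w)
h=pt(.324,.13,150,2.5)
print("pred hole3 top",proj(c,W(V,[[h[0],0,h[1]],[0,0,76.5],[0,0,70.5],[0,0,62.5]])).round(1).tolist())
cv2.imwrite("pics/w5.png",cv2.resize(w["color"][40:300,220:420,::-1],None,fx=2,fy=2,interpolation=cv2.INTER_CUBIC))
E
```

```text
[-57.47 116.48   0.49] 1.0908840384832441 [-0.4  2.  -1. ] 11.722985148181657 30.006499886512756
a=0.324 s=0.080 [0,0.050,0,-0.67,0,0.83] tcpw=[-59.48 105.96   0.54]
a=0.324 s=0.050 [0,0.030,0,-0.41,0,0.49] tcpw=[-60.52  99.67   0.57]
a=0.324 s=0.020 [0,0.030,0,-0.41,0,0.49] tcpw=[-61.36  93.34   0.6 ]
a=0.324 s=-0.022 [0,0.042,0,-0.57,0,0.69] tcpw=[-62.23  84.45   0.64]
pred hole3 top [[324.3, 161.5], [324.2, 172.1], [324.2, 175.3], [324.1, 179.2]]
```

View pics/w5.png

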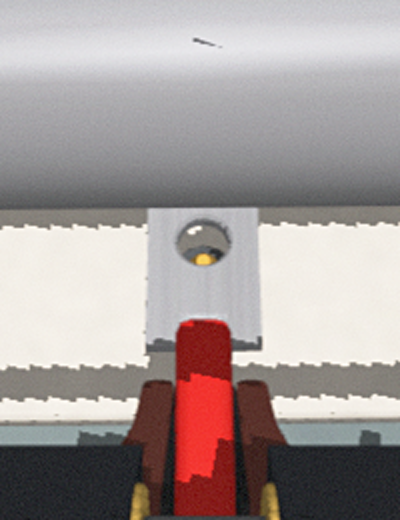

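The hole is centred sideways, with the pin tip at (322,170) against 172 predicted. That puts the hole about 1 mm short, so I'll lower with a 1 mm forward correction.

step_arm(
  steps=[
    [[0, 0.025, 0, -0.26, 0, 0.46, 255], [0, 0.025, 0, -0.33, 0, 0.42, 255], [0, 0.015, 0, -0.2, 0, 0.25, 255], [0, 0, 0, 0, 0, 0, 255], [0, 0, 0, 0, 0, 0, 255]],
  ],
)

```text
time_s: 8.32
ee_pos: [620.2, -82.0, 103.4]
ee_rot: [-2.949, -0.309, -0.84]
force: [-1.7, 4.2, -0.9]
grip_width: 11.6
finger_force: 30.0
```

```bash
python3 - <<'E'
from workcell import ctrl,eyes
from h import *
import cv2
st=ctrl.state(); p0,y=wstate(st); print(p0.round(2),y,st["force"].round(1),st["grip_width"],st["finger_force"])
rows(p0,[(.324,.05),(.324,.02),(.324,-.022)])
w=eyes.snapshot("wrist"); c=wcam(st,w)
h=pt(.324,.065,150,2.5)
print("pred hole3 top",proj(c,W(V,[[h[0],0,h[1]],[0,0,76.5]])).round(1).tolist())
cv2.imwrite("pics/w6.png",cv2.resize(w["color"][100:240,250:390,::-1],None,fx=4,fy=4,interpolation=cv2.INTER_CUBIC))
E
```

```text
[-58.91 103.43   0.55] 1.0635067969706853 [-1.7  4.2 -0.9] 11.642440629893606 30.006226301193237
a=0.324 s=0.050 [0,0.015,0,-0.34,0,0.24] tcpw=[-60.52  99.67   0.57]
a=0.324 s=0.020 [0,0.030,0,-0.41,0,0.49] tcpw=[-61.36  93.34   0.6 ]
a=0.324 s=-0.022 [0,0.042,0,-0.57,0,0.69] tcpw=[-62.23  84.45   0.64]
pred hole3 top [[324.2, 164.0], [324.2, 167.6]]
```

View pics/w6.png

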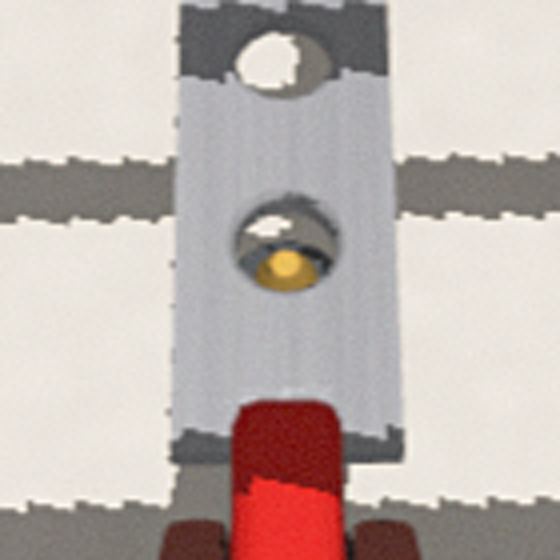

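step_arm(
  steps=[
    [[0, 0.015, 0, -0.28, 0, 0.27, 255], [0, 0.015, 0, -0.21, 0, 0.25, 255], [0, 0.015, 0, -0.2, 0, 0.25, 255], [0, 0.02, 0, -0.27, 0, 0.33, 255], [0, 0.015, 0, -0.2, 0, 0.24, 255], [0, 0, 0, 0, 0, 0, 255], [0, 0, 0, 0, 0, 0, 255]],
  ],
)

```text
time_s: 8.95
ee_pos: [617.8, -82.6, 85.3]
ee_rot: [-2.906, -0.304, -0.955]
force: [-3.5, 4.8, -0.0]
grip_width: 11.7
finger_force: 30.0
```

```bash
python3 - <<'E'
from workcell import ctrl,eyes
from h import *
import cv2
st=ctrl.state(); p0,y=wstate(st); print(p0.round(2),y,st["force"].round(1),st["wrist_torque"].round(2))
rows(p0,[(.324,-.022)])
w=eyes.snapshot("wrist")
cv2.imwrite("pics/w7.png",cv2.resize(w["color"][100:240,250:390,::-1],None,fx=4,fy=4,interpolation=cv2.INTER_CUBIC))
E
```

```text
[-61.32  85.31   0.64] 0.9888765956726839 [-3.5  4.8 -0. ] [0.84 0.43 1.06]
a=0.324 s=-0.022 [0,0.007,0,-0.12,0,0.02] tcpw=[-62.23  84.45   0.64]
```

View pics/w7.png

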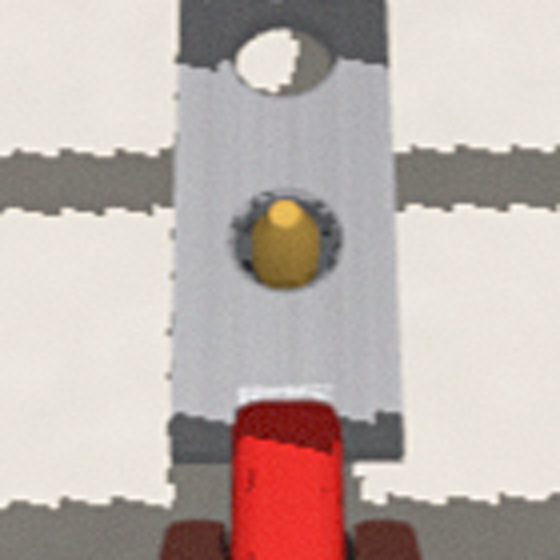

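The pin stands well up through the last hole and the bar is practically down. I'll release, then back out along the tool axis.

step_arm(
  steps=[
    [[0, 0, 0, -0.05, 0, 0.03, 255], [0, 0, 0, 0, 0, 0, 255], [0, 0, 0, 0, 0, 0, 100], [0, 0, 0, 0, 0, 0, 100], [0, 0, 0, 0, 0, 0, 100], [0, 0, 0, 0, 0, 0, 100], [0, 0, 0, 0, 0, 0, 100], [0, 0, 0, 0, 0, 0, 100], [0, 0, 0, 0, 0, 0, 100], [0, 0, 0, 0, 0, 0, 100], [0, 0, 0, 0, 0, -1, 100], [0, 0, 0, 0, 0, -2, 100], [0, 0, 0, 0, 0, -2, 100], [0, 0, 0, 0, 0, -2, 100], [0, 0, 0, 0, 0, -2, 100], [0, 0, 0, 0, 0, -2, 100], [0, 0, 0, 0, 0, 0, 100], [0, 0, 0, 0, 0, 0, 100]],
  ],
)

```text
time_s: 10.5
ee_pos: [554.3, -97.0, 175.3]
ee_rot: [-2.907, -0.305, -0.96]
force: [-0.0, 0.3, -0.4]
grip_width: 53.4
finger_force: 0.0
```

```bash
python3 - <<'E'
from workcell import ctrl,eyes
from h import *
import cv2
st=ctrl.state(); p0,y=wstate(st); print(p0.round(2),y,st["force"].round(1),st["grip_width"])
w=eyes.snapshot("wrist"); c=wcam(st,w)
h=pt(.324,-.022,205,32);k=pt(.324,-.022,150,2.5)
print(proj(c,W(V,[[k[0],0,k[1]],[0,0,76.5],[h[0],0,h[1]]])).round().tolist())
a=cv2.resize(w["color"][20:300,220:420,::-1],None,fx=2,fy=2,interpolation=cv2.INTER_CUBIC)
s=cv2.resize(eyes.snapshot("scene")["color"][125:285,195:395,::-1],(400,320),interpolation=cv2.INTER_CUBIC)
s=cv2.copyMakeBorder(s,0,a.shape[0]-320,0,0,cv2.BORDER_CONSTANT)
cv2.imwrite("pics/w8.png",np.hstack([a,s]))
E
```

```text
[-126.44  175.33    0.64] 0.0765583658897313 [-0.   0.3 -0.4] 53.388661805531974
[[322.0, 145.0], [322.0, 139.0], [322.0, 192.0]]
```

View pics/w8.png

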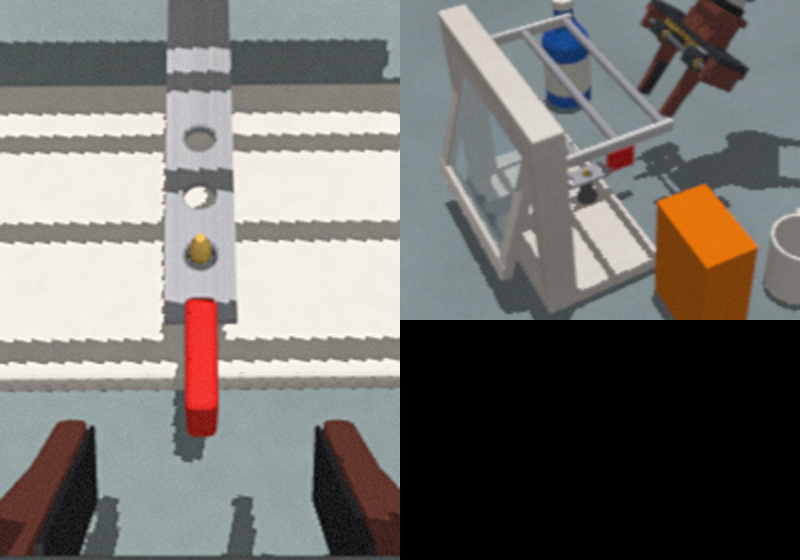

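The pin stands through the last hole at (200,250), the vent is held open, the gripper is clear and the bystanders haven't moved. Handing in.

```bash
python3 -c "
from workcell import ctrl
print(ctrl.job_done())"
```

```text
the job is handed in; nothing more can be done
None
```

The vent is open, held with the stay's last hole over the pin and the bar down on its stand; the gripper is clear, the bystanders look unmoved, and the job was handed in at about 10.6 s (no verdict was returned).

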